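# Press home the raised bung of a glass cask

## Robot

A 6-joint arm with a two-finger parallel gripper is mounted at the origin on the work surface. World frame = base frame: x ahead of the robot, y to its left, z up, the work surface at z = 0. Lengths are in mm, angles in rad, forces in N, time in s.
With the tool pointing down it reaches from about 350 to 975 mm from the base axis. Payload 7.1 kg.
Tool frame: the origin (TCP) lies on the centre line of the jaws, within the pads' length; the fingertips stand 25 mm ahead of it and the grasp point (between the pads) lies 6 mm ahead of it (ctrl.nose_length is the distance from the TCP to the fingertips, in mm); x points along the fingers, y is the direction in which the jaws open and shut, and the axes are right-handed (so a half turn about x gives the same grasp; the last joint's range is limited). The gripper opens to 88 mm and grips with 3 to 60 N. Pads are 20 mm wide; open, the fingers measure 115 mm over their backs; the gripper's body (75 mm by 178 mm) begins 61 mm behind the grasp point.
Start: joints at [-1.19, 0.423, 1.63, -0, 1.089, -0.019], TCP at [243.287, -575.688, 247.675] pointing down, gripper open.
Joint ranges: [-3, 3], [-0.9, 2.11], [0.09, 2.58], [-1.31, 4.45], [0.11, 2.69], [-2.54, 2.54]. Speed limits (rad/s): [2.39, 2.39, 3.01, 3.14, 3.14, 3.14].

## Interface

Orientations are given as a rotation vector (axis times angle).
In Python, from workcell import ctrl gives the robot as it stands.
- The arm moves only by the tool arm_command, never from a script. Its argument "deltas" is a list of rows, each a list of 4 numbers: the shift along the tool's x, y, z in m, then the turn about the tool's x in rad. In form: [[tx, ty, tz, yaw], ...]. A call has 1 to 10 rows; each row shifts and turns the pose as measured when the row begins, along the tool's axes as they then stand; what a row does not reach is not made up. A row lasts 1/10 s, in which the tool goes at most 50 mm and 8.59 degrees, less where a joint would pass 70% of its speed; a pose out of reach is approached as far as the arm can. A call is refused whole if a number of a shift passes 0.05 or a number of a turn 0.15, either way. A call with a gripper value outside its range is refused whole. "hand" is the finger opening in m, from 0 to 0.0878, set as the call begins (left out, the last holds). The fingers move at their own pace and stop on an object; the grip force is fixed at half the most. Time passes only in rows, so rows that do not move let the fingers close. It gives the time, the measured TCP pose, the force and the opening at its end, in the units of the state.
- ctrl.get_obs(): the state, without advancing time (a new reading comes with each control period).
- ctrl.get_image(name): name is "side" or "top"; returns the picture (400x640x3 uint8, red, green, blue); there is no depth.
- ctrl.get_calibration(name): a dict with "fx", "fy", "cx", "cy" (pixels), "R" (3x3) and "t" (3): a world point X has camera coordinates R X + t. Camera axes: x right, y down, z forward; pixel columns grow to the right and rows downward; lengths in mm; the calibration is good to about 2 mm. A picture is of the moment at which its call begins. get_calibration takes no time and is no camera call.
- ctrl.close_job(): hands the job in, once; it reports no verdict.
The state is a dict: "t": time; "qpos": joint angles; "qvel": joint speeds; "joint_torque": joint torques, N m; "ee_pos": TCP position; "orientation": TCP orientation; "ft_force": force on the tool from outside, world axes, zero at the start; "moment": the same for the moment, N m; "width": finger opening in mm.
Only numpy, scipy, OpenCV 4.12 (cv2) and the standard library are available. Lean on these libraries where they do the work, as an engineer would, in place of code of your own. Each camera call takes 0.05 s, during which the arm holds its last target.

## Task

One of the three glass casks on the shop counter has its wooden bung standing up out of the neck. Press that bung gently straight down with the fingertips until it is fully home like the others, then draw back clear. Do not grip or draw up the bung, do not lift or shove its cask, and do not touch the other two casks, the shot glasses, the jar or the brush.

Things in the scene. Friction and masses are not known exactly. Their poses are not given: they have to be found in the camera images.
- cask_a: The cask to work on, in any of the three places: loose lying glass barrel, 90 mm across, 150 long, two brass bands, on a wooden cradle board 180 x 95 mm; about 0.8 kg. A steel tap at its +x end reaches 104 mm out. A neck 32 mm across in the middle of its top, rim 128 mm high, holds the bung. Origin: centre of the underside, straight below the bung; x towards the tap, z up.
- cask_b: Cask of the same shape, size, weight and axes as cask_a, its bung already home; leave alone. Origin: centre of its underside.
- cask_c: Cask of the same shape, size, weight and axes as cask_a, its bung already home; leave alone. Origin: centre of its underside.
- bung_a (a joint): The bung to press: wooden head 30 mm across, 14 thick, on a 22 mm cork shaft, sliding straight down into cask_a's neck. Value in m: 0.036 = fully home against its stop, head 1 mm above the rim; less = standing up by the difference (0 = drawn right up). Starts at 0.008 to 0.014, so 22 to 28 mm too high. Cork friction about 6 N, no spring: it stays where left.
- bung_b (a joint): Bung of cask_b, same make and values as bung_a, home (0.036) at the start; leave alone.
- bung_c (a joint): Bung of cask_c, same make and values as bung_a, home (0.036) at the start; leave alone.
- bung_a_top (a point): centre of the upper face of the bung head of cask_a (the spot for the fingertips), 143 mm above the counter when home, 165 to 171 mm at the start; a push of about 6 N moves it, over 60 N is rough; z up.
- bung_b_top (a point): centre of the upper face of the bung head of cask_b, 143 mm above the counter when home; z up.
- bung_c_top (a point): centre of the upper face of the bung head of cask_c, 143 mm above the counter when home; z up.
- glass_1: Loose shot glass, 44 mm across the rim, 60 mm tall, open top, standing between two casks; leave alone. Origin: centre of its underside.
- glass_2: Loose shot glass like glass_1, standing in the other gap between casks; leave alone. Origin: centre of its underside.
- jar: Loose spice jar with a steel lid, 42 mm across, 75 mm tall, standing between two casks; leave alone. Origin: centre of its underside.
- brush: Loose basting brush, 160 mm long, lying along its x axis on the counter between two casks, under 40 mm high; leave alone. Origin: the middle of its length at the underside.
There are look-alikes about, which are no part of the job. What is shaped like the cask_a but orange or turquoise is not meant.

How it is judged:
By the outcome, as a careful person would: the job done as asked, in the order asked, and still so for the second after the job is handed in, with the robot touching nothing.
It also fails if it takes over 32 s, if anything falls off the work surface, if the arm or the gripper's body presses on something with over 40 N, if the wrist force passes 120 N, or if a joint passes its speed limit or range.

## Working session

There is one attempt and no reset: what is moved stays moved. The work goes in short steps, Python scripts to look and compute and a tool call to move; the robot and the scene stay as the last step left them, time stands still between calls to the robot, and variables do not carry over. Pictures are saved under pics/ and viewed, and the job is handed in when it is done.

Besides the shell and the picture viewer there is one more tool, called after "Call:" as name(argument=value, ...) on one line, values as JSON. arm_command: Moves the arm, as the interface text tells. Its arguments: {"type":"object","properties":{"deltas":{"type":"array","items":{"type":"array","items":{"type":"number"}}},"hand":{"type":"number"}},"required":["deltas"]}

```bash
mkdir -p pics
python3 - <<'E'
from workcell import ctrl
import cv2
for n in("side","top"):
    cv2.imwrite(f"pics/{n}0.png",ctrl.get_image(n)[:,:,::-1])
    print(ctrl.get_calibration(n))
o=ctrl.get_obs();print(o,ctrl.nose_length)
E
```

```text
{'fx': 447.46049760751544, 'fy': 447.46049760751544, 'cx': 318.4320589064695, 'cy': 202.2781354264238, 'R': array([[-0.79397847, -0.6076122 , -0.0201393 ],
       [-0.40669719,  0.55547861, -0.72528678],
       [ 0.45188005, -0.56767149, -0.68815223]]), 't': array([ 421.04976078,  236.16054741, 1073.32135241])}
{'fx': 423.9166495334334, 'fy': 423.9166495334334, 'cx': 323.83682457735483, 'cy': 201.33535171032946, 'R': array([[-0.02922143, -0.99956964,  0.00257781],
       [-0.99303727,  0.02873584, -0.11424202],
       [ 0.11411878, -0.00589817, -0.9934496 ]]), 't': array([  97.33083626,  489.89670284, 1113.64140849])}
{'t': 0.1, 'qpos': array([-1.19000405e+00,  4.23740908e-01,  1.63058655e+00, -2.88040123e-06,
        1.08859513e+00, -1.90082710e-02]), 'qvel': array([ 0.00025942, -0.00272473, -0.00081374, -0.00137088,  0.00066788,
        0.00075745]), 'joint_torque': array([ 8.30844419e-04, -5.45613205e+01, -2.74325520e+01,  6.46289787e-02,
        1.87571225e-02, -4.73085549e-05]), 'ee_pos': array([ 243.12137058, -575.28295202,  247.00470739]), 'orientation': array([ 2.00204622,  0.40701432, -2.00254016]), 'ft_force': array([ 0.574266  ,  0.09152783, -0.65316751]), 'moment': array([0.00039509, 0.01101927, 0.00465971]), 'width': 87.92226823896956} 25.0
```

View pics/side0.png

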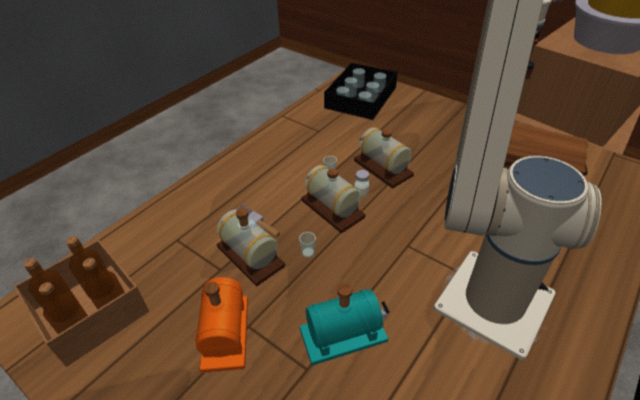

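View pics/top0.png

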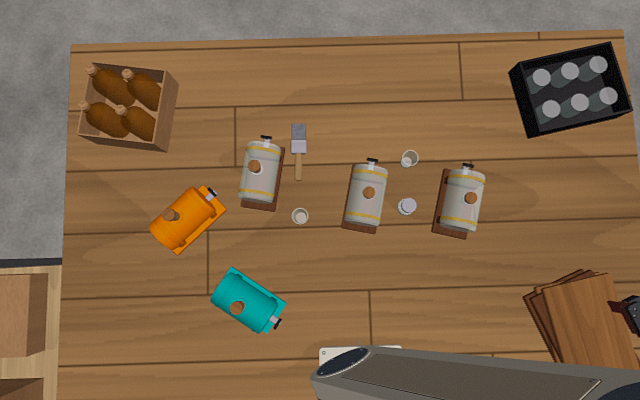

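The three glass casks are at side (247,235), (332,192) and (385,152), or top (255,167), (369,193) and (470,198). The orange and turquoise ones are look-alikes. Next I'll crop closer to see which bung stands up.

Run:
```python
import cv2,numpy as np
s=cv2.imread("pics/side0.png");t=cv2.imread("pics/top0.png")
f=lambda im,c,r,w=45:cv2.resize(im[r-w:r+w,c-w:c+w],(265,265),interpolation=cv2.INTER_CUBIC)
a=np.hstack([f(s,247,225),f(s,332,185),f(s,385,142)])
b=np.hstack([f(t,255,172),f(t,369,195),f(t,470,200)])
cv2.imwrite("pics/crop.png",np.vstack([a,b]))
```

```text
(no output)
```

View pics/crop.png

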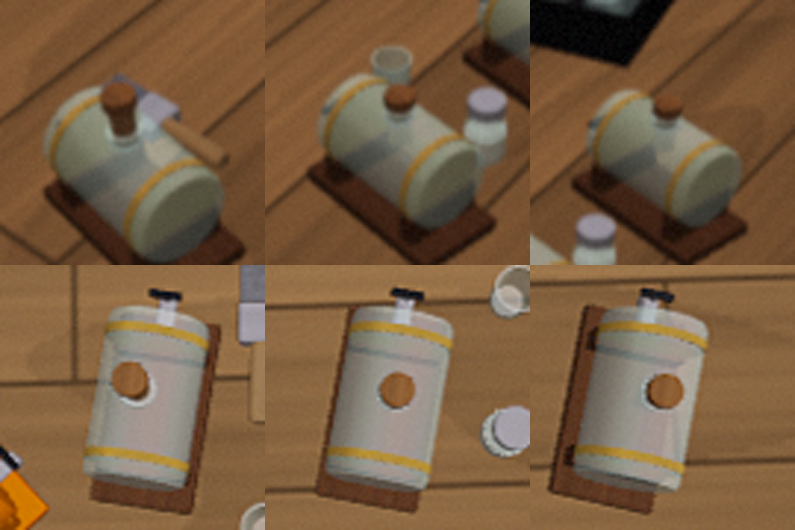

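Run:
```python
import cv2,numpy as np
s=cv2.imread("pics/side0.png");t=cv2.imread("pics/top0.png")
f=lambda im,c,r,w=20:cv2.resize(im[r-w:r+w,c-w:c+w],(400,400),interpolation=cv2.INTER_CUBIC)
cv2.imwrite("pics/crop2.png",np.hstack([f(s,242,215),f(t,255,167)]))
```

```text
(no output)
```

View pics/crop2.png

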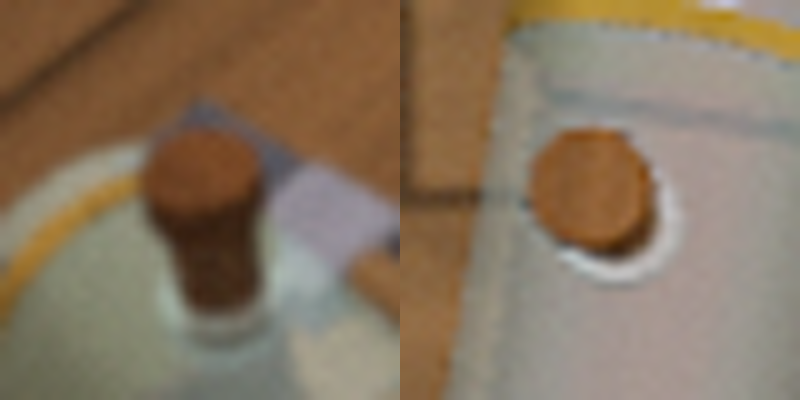

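```bash
cat > h.py <<'E'
from workcell import ctrl
import numpy as np
from scipy.spatial.transform import Rotation as Ro
def tri(ps):
    A=[];b=[]
    for n,(u,v) in ps.items():
        c=ctrl.get_calibration(n);R,t=c['R'],c['t']
        for p,f,cc,i in((u,c['fx'],c['cx'],0),(v,c['fy'],c['cy'],1)):
            k=(p-cc)/f; A.append(R[i]-k*R[2]); b.append(k*t[2]-t[i])
    A=np.array(A);b=np.array(b);x=np.linalg.lstsq(A,b,rcond=None)[0]
    return x,A@x-b
def ray(n,u,v,z):
    c=ctrl.get_calibration(n);R,t=c['R'],c['t'];o=-R.T@t
    d=R.T@np.array([(u-c['cx'])/c['fx'],(v-c['cy'])/c['fy'],1]);return o+d*(z-o[2])/d[2]
E
python3 - <<'E'
from h import *
print(tri({'side':(242.15,211.35),'top':(253.5,165.2)}))
for z in(165,168,171):print(ray('top',253.5,165.2,z),ray('side',242.15,211.35,z))
o=ctrl.get_obs();print(Ro.from_rotvec(o['orientation']).as_matrix().round(4))
E
```

```text
(array([567.29879771, 248.41171508, 167.93859533]), array([-0.75566571, -0.13045127,  0.47502958,  0.60116574]))
[568.53160107 249.35035533 165.        ] [568.98744104 246.19361065 165.        ]
[567.91091029 248.87023333 168.        ] [566.50400872 248.13589017 168.        ]
[567.29021951 248.39011133 171.        ] [564.0205764  250.07816968 171.        ]
[[-5.000e-04  3.892e-01 -9.211e-01]
 [ 1.200e-03 -9.211e-01 -3.892e-01]
 [-1.000e+00 -1.300e-03 -0.000e+00]]
```

The bung standing up is on the left cask, at top (253.5,165.2) and side (242,211). The other two bungs are home. Its top triangulates to about (567.5, 248.5, 168). I'll close the fingers and traverse at the present height.

Call:
arm_command(deltas=[[0,-0.03,-0.03,0],[0,-0.03,-0.03,0],[0,-0.03,-0.03,0],[0,-0.03,-0.03,0],[0,-0.03,-0.03,0],[0,-0.03,-0.03,0],[0,-0.03,-0.03,0],[0,-0.03,-0.03,0],[0,-0.03,-0.03,0],[0,-0.03,-0.03,0]], hand=0.0)

```text
t: 1.1
ee_pos: [405.1, -171.7, 244.4]
orientation: [2.007, 0.4, -2.01]
ft_force: [0.7, -0.4, -0.3]
width: 11.2
```

Call:
arm_command(deltas=[[0,-0.03,-0.03,0],[0,-0.03,-0.03,0],[0,-0.03,-0.03,0],[0,-0.03,-0.03,0],[0,-0.03,-0.03,0],[0,-0.03,-0.03,0],[0,-0.03,-0.03,0],[0,-0.03,-0.03,0],[0,-0.03,-0.03,0]])

```text
t: 2.0
ee_pos: [553.6, 197.3, 243.6]
orientation: [2.003, 0.401, -2.012]
ft_force: [0.5, -0.5, -0.5]
width: 0.5
```

```bash
cat >> h.py <<'E'
def rem(x,y,ztip):
    o=ctrl.get_obs();R=Ro.from_rotvec(o['orientation']).as_matrix()
    print('t',o['t'],'pos',o['ee_pos'].round(1),'tip z',o['ee_pos'][2]-25,'f',o['ft_force'].round(1),'w',o['width'])
    print('tool delta',(R.T@(np.array([x,y,ztip+25])-o['ee_pos'])).round(1),'axis',R[:,0].round(4),'q',o['qpos'].round(2))
E
python3 -c "
from h import *
rem(567.5,248.5,200)"
```

```text
t 2.0 pos [553.6 197.3 243.6] tip z 218.63020473097367 f [ 0.5 -0.5 -0.5] w 0.45109783827516775
tool delta [ 18.6 -42.  -32.4] axis [-0.0045  0.0016 -1.    ] q [0.32 0.38 1.72 0.   1.05 1.5 ]
```

Call:
arm_command(deltas=[[0,-0.021,-0.016,0],[0,-0.014,-0.011,0],[0.005,-0.003,-0.003,0],[0,0,0,0],[0,0,0,0]])

```text
t: 2.5
ee_pos: [567.1, 248.9, 236.1]
orientation: [1.998, 0.404, -2.011]
ft_force: [-0.5, -0.2, -0.2]
width: 0.6
```

```bash
python3 -c "
from h import *
import cv2
rem(567.5,248.5,190)
s=ctrl.get_image('side')[:,:,::-1];t=ctrl.get_image('top')[:,:,::-1]
f=lambda im,c,r,w=45:cv2.resize(im[r-w:r+w,c-w:c+w],(400,400),interpolation=cv2.INTER_CUBIC)
cv2.imwrite('pics/p1.png',np.hstack([f(s,242,205),f(t,255,167)]))
"
```

```text
t 2.5 pos [567.1 248.9 236.1] tip z 211.11341458916326 f [-0.5 -0.2 -0.2] w 0.5890379002203734
tool delta [21.1  0.6 -0.3] axis [-6.9e-03  6.0e-04 -1.0e+00] q [0.39 0.43 1.65 0.   1.07 1.57]
```

View pics/p1.png

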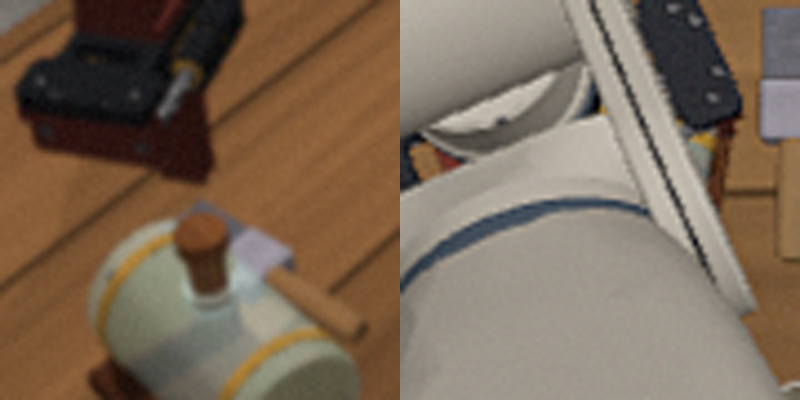

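The bung is visible at crop (203,235) with the fingertips above it. The top view is blocked by the arm. I'll descend to about 10 mm above the bung and check alignment in the side view.

Call:
arm_command(deltas=[[0.012,0,0,0],[0.012,0,0,0],[0.006,0,0,0],[0,0,0,0],[0,0,0,0]])

```text
t: 3.1
ee_pos: [566.4, 245.7, 203.4]
orientation: [1.999, 0.4, -2.015]
ft_force: [-0.2, 0.0, -0.6]
width: 0.6
```

```bash
python3 -c "
from h import *
import cv2
rem(567.5,248.5,168)
s=ctrl.get_image('side')[:,:,::-1].copy()
c=ctrl.get_calibration('side');o=ctrl.get_obs();R=Ro.from_rotvec(o['orientation']).as_matrix()
for P in (o['ee_pos']+25*R[:,0],np.array([567.5,248.5,168])):
  X=c['R']@P+c['t'];u,v=c['fx']*X[0]/X[2]+c['cx'],c['fy']*X[1]/X[2]+c['cy'];print(u,v, 'crop',(u-202+.5)*600/80,(v-165+.5)*600/80)
cv2.imwrite('pics/p2.png',cv2.resize(s[165:245,202:282],(600,600),interpolation=cv2.INTER_CUBIC))
"
```

```text
t 3.1 pos [566.4 245.7 203.4] tip z 178.3668164981174 f [-0.2  0.  -0.6] w 0.589794840094651
tool delta [10.4 -2.1 -2.2] axis [-0.0079 -0.     -1.    ] q [0.39 0.47 1.68 0.   1.01 1.57]
242.37803236351613 207.73246940720128 crop 306.58524272637095 324.2435205540096
241.74529870899443 211.2633732695637 crop 301.8397403174582 350.7252995217276
```

View pics/p2.png

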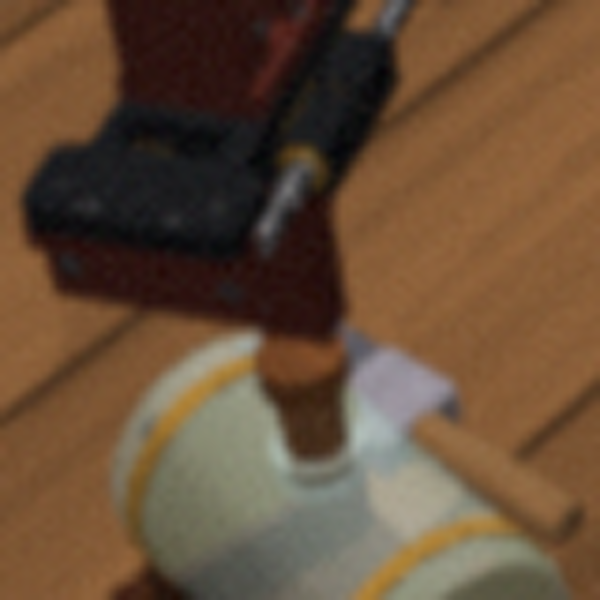

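The red and black slab is the near end of the gripper body, which is high up at z≈258 and hides the fingers. I'll rise a little and turn the tool a quarter so I can see the fingertips.

Call:
arm_command(deltas=[[-0.01,-0.001,-0.001,0],[0,0,0,0.14],[0,0,0,0.14]])

```text
t: 3.45
ee_pos: [567.8, 247.7, 216.0]
orientation: [2.161, 0.115, -2.175]
ft_force: [0.7, -0.3, -0.1]
width: 0.3
```

```bash
python3 -c "
from h import *
rem(567.5,248.5,190)"
```

```text
t 3.45 pos [567.8 247.7 216. ] tip z 190.98406711454086 f [ 0.7 -0.3 -0.1] w 0.2600476549905441
tool delta [ 1.  -0.8  0.2] axis [-6.2e-03  7.0e-04 -1.0e+00] q [0.39 0.45 1.66 0.   1.03 1.85]
```

Call:
arm_command(deltas=[[0,0,0,-0.145],[0,0,0,-0.145],[0,0,0,-0.145],[0,0,0,-0.145],[0,0,0,-0.145],[0,0,0,-0.145],[0,0,0,-0.145],[0,0,0,-0.145],[0,0,0,-0.145],[0,0,0,-0.145]])

```text
t: 4.45
ee_pos: [573.0, 251.7, 229.9]
orientation: [1.202, 1.218, -1.181]
ft_force: [-0.5, -0.1, -0.2]
width: 0.8
```

Call:
arm_command(deltas=[[0,0,0,-0.145],[0,0,0,-0.1],[0,0,0,0]])

```text
t: 4.75
ee_pos: [574.4, 252.9, 234.0]
orientation: [1.013, 1.323, -0.986]
ft_force: [-0.4, -0.8, -0.0]
width: 0.4
```

```bash
cat >> h.py <<'E'
import cv2
def look(name,P2):
    s=ctrl.get_image('side')[:,:,::-1].copy()
    c=ctrl.get_calibration('side');o=ctrl.get_obs();R=Ro.from_rotvec(o['orientation']).as_matrix()
    for P in (o['ee_pos']+25*R[:,0],np.array(P2)):
      X=c['R']@P+c['t'];u,v=c['fx']*X[0]/X[2]+c['cx'],c['fy']*X[1]/X[2]+c['cy'];print('crop',(u-202+.5)*7.5,(v-165+.5)*7.5)
    cv2.imwrite(name,cv2.resize(s[165:245,202:282],(600,600),interpolation=cv2.INTER_CUBIC))
E
python3 -c "
from h import *
look('pics/p3.png',(567.5,248.5,168))
rem(567.5,248.5,180)"
```

```text
crop 256.13246966747766 255.52043749326123
crop 301.8397403174582 350.72529952172766
t 4.8 pos [574.5 252.9 234.1] tip z 209.08915882240092 f [-0.7  0.   0.7] w 0.5556179093283968
tool delta [28.9 -8.4  2.5] axis [ 0.0146  0.0096 -0.9998] q [0.39 0.44 1.65 0.   1.04 0.11]
```

View pics/p3.png

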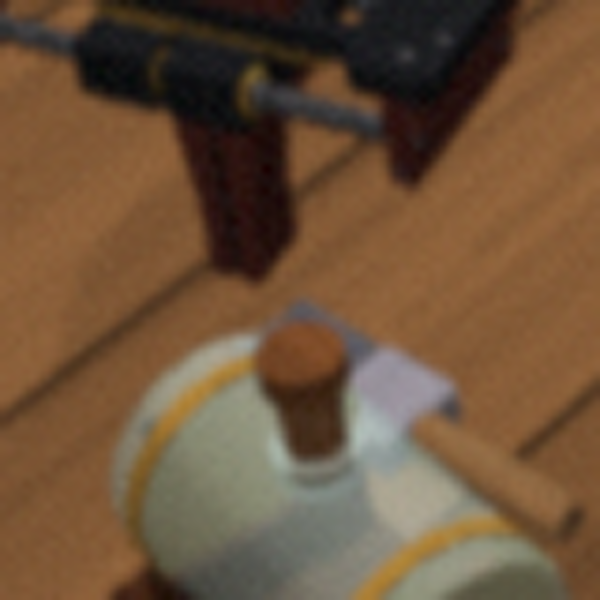

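The fingertips are now visible at (250,262), which matches the prediction, and the bung is at (302,350). I'll move over the bung.

Call:
arm_command(deltas=[[0.014,-0.008,0.003,0],[0.009,0,0,0],[0.005,0,0,0],[0,0,0,0]])

```text
t: 5.2
ee_pos: [569.5, 249.0, 207.3]
orientation: [1.024, 1.317, -0.991]
ft_force: [-0.4, 0.1, -0.1]
width: 0.7
```

```bash
python3 -c "
from h import *
look('pics/p4.png',(567.5,248.5,168))
rem(567.5,248.5,168)"
```

```text
crop 287.3162656058383 315.79531174220426
crop 301.8397403174582 350.72529952172766
t 5.25 pos [569.7 249.1 207.7] tip z 182.7074157150272 f [ 0.2 -0.1 -0. ] w 0.23328151539789777
tool delta [14.7 -2.6  0.1] axis [ 0.0189  0.0115 -0.9998] q [0.39 0.46 1.68 0.   0.98 0.12]
```

View pics/p4.png

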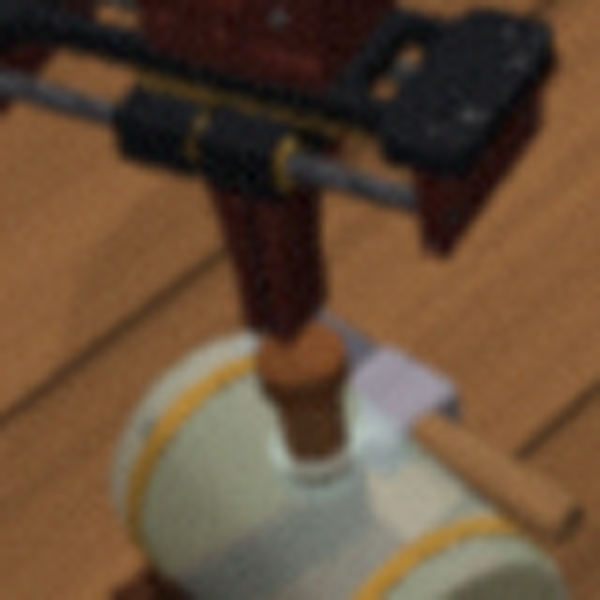

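Call:
arm_command(deltas=[[0.004,-0.003,0,0],[0.004,0,0,0],[0,0,0,0]])

```text
t: 5.55
ee_pos: [567.5, 248.8, 199.8]
orientation: [1.026, 1.315, -0.99]
ft_force: [0.3, 0.8, 0.2]
width: 0.6
```

```bash
python3 -c "
from h import *
rem(567.2,248.3,168)"
```

```text
t 5.55 pos [567.5 248.8 199.8] tip z 174.78599834368947 f [0.3 0.8 0.2] w 0.6426501014339802
tool delta [ 6.8 -0.6  0.4] axis [ 0.0202  0.0121 -0.9997] q [0.39 0.46 1.69 0.   0.96 0.12]
```

Aligned within 1 mm and about 6 mm above the bung. I'll press down in small steps.

Call:
arm_command(deltas=[[0.003,-0.0005,0,0],[0.003,0,0,0],[0.003,0,0,0],[0.003,0,0,0]])

```text
t: 5.95
ee_pos: [567.4, 248.9, 188.7]
orientation: [1.026, 1.315, -0.989]
ft_force: [-2.6, -1.4, 6.4]
width: 0.2
```

```bash
python3 -c "
from h import *
look('pics/p5.png',(567.5,248.5,163))
rem(567.2,248.3,143)"
```

```text
crop 301.39970037405124 361.702138029805
crop 303.99192657493404 361.81490689109137
t 6.0 pos [567.4 248.9 188.4] tip z 163.35071295033478 f [-1.6 -0.4  4.2] w 0.3572131915204478
tool delta [20.3 -0.8  0.6] axis [ 0.0206  0.0122 -0.9997] q [0.39 0.48 1.7  0.   0.94 0.12]
```

View pics/p5.png

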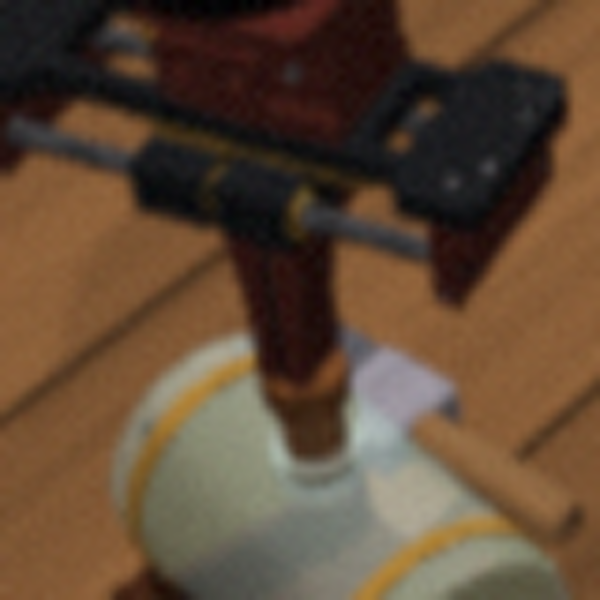

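Contact is on the head at about 6 N, with the tips resting on it and the bung sliding. Continuing down.

Call:
arm_command(deltas=[[0.003,0,0,0],[0.003,0,0,0],[0.003,0,0,0],[0.003,0,0,0],[0.003,0,0,0]])

```text
t: 6.5
ee_pos: [567.5, 248.9, 175.9]
orientation: [1.026, 1.315, -0.99]
ft_force: [-3.6, -0.8, 6.0]
width: 0.5
```

```bash
python3 -c "
from h import *
rem(567.2,248.3,143)"
```

```text
t 6.5 pos [567.5 248.9 175.9] tip z 150.8737641995792 f [-3.6 -0.8  6. ] w 0.5203728614435496
tool delta [ 7.9 -0.6  0.5] axis [ 0.0206  0.0121 -0.9997] q [0.39 0.49 1.71 0.   0.92 0.12]
```

Call:
arm_command(deltas=[[0.003,0,0,0],[0.002,0,0,0],[0.002,0,0,0]])

```text
t: 6.8
ee_pos: [567.4, 248.9, 170.2]
orientation: [1.026, 1.315, -0.99]
ft_force: [-2.0, -0.6, 6.4]
width: 0.4
```

Call:
arm_command(deltas=[[0.0015,0,0,0],[0.0015,0,0,0]])

```text
t: 7.0
ee_pos: [567.5, 248.9, 168.3]
orientation: [1.026, 1.315, -0.99]
ft_force: [-5.3, -2.1, 15.4]
width: 0.5
```

Call:
arm_command(deltas=[[0.0015,0,0,0]])

```text
t: 7.1
ee_pos: [567.5, 248.9, 168.2]
orientation: [1.026, 1.315, -0.99]
ft_force: [-7.2, -3.3, 19.6]
width: 0.6
```

Call:
arm_command(deltas=[[0.0015,0,0,0]])

```text
t: 7.2
ee_pos: [567.5, 248.9, 168.3]
orientation: [1.026, 1.315, -0.99]
ft_force: [-4.5, -3.7, 14.7]
width: 0.3
```

The tip stalled at z≈143.3 with the force rising to 15–20 N, so the bung is against its stop. I'll draw straight up.

Call:
arm_command(deltas=[[-0.005,0,0,0],[-0.015,0,0,0],[-0.03,0,0,0],[-0.04,0,0,0],[-0.04,0,0,0],[-0.02,0,0,0]])

```text
t: 7.8
ee_pos: [563.0, 246.5, 323.1]
orientation: [1.023, 1.318, -0.994]
ft_force: [0.9, 0.2, 0.6]
width: 0.5
```

Call:
arm_command(deltas=[[0,-0.04,0,0],[0,-0.04,0,0],[0,-0.04,0,0],[0,-0.04,0,0],[0,0,0,0],[0,0,0,0]])

```text
t: 8.4
ee_pos: [406.8, 203.8, 328.5]
orientation: [1.034, 1.309, -0.981]
ft_force: [-0.6, 0.4, 0.6]
width: 0.7
```

```bash
python3 -c "
from h import *
rem(567.2,248.3,143)
s=ctrl.get_image('side')[:,:,::-1];t=ctrl.get_image('top')[:,:,::-1]
f=lambda im,c,r,w=45:cv2.resize(im[r-w:r+w,c-w:c+w],(400,400),interpolation=cv2.INTER_CUBIC)
cv2.imwrite('pics/p6.png',np.hstack([f(s,242,220),f(t,255,167)]))
cv2.imwrite('pics/p6s.png',s)"
```

```text
t 8.4 pos [406.8 203.8 328.5] tip z 303.53076216873967 f [-0.6  0.4  0.6] w 0.7136025080428651
tool delta [166.2 160.8   0.7] axis [ 0.0311  0.0168 -0.9994] q [0.44 0.05 1.92 0.   1.13 0.17]
```

View pics/p6.png

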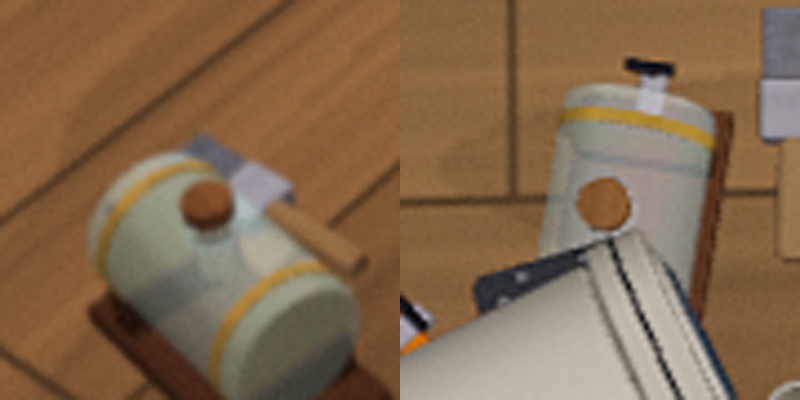

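View pics/p6s.png

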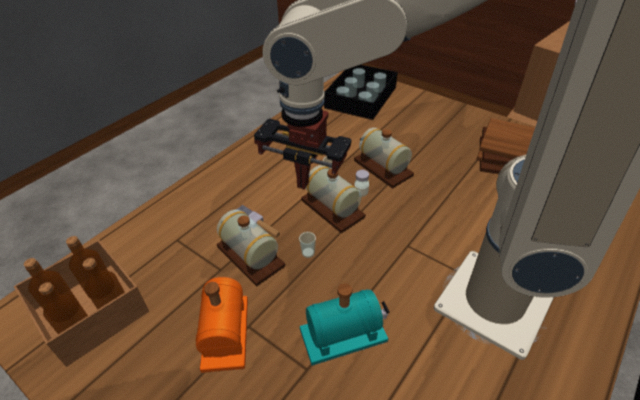

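```bash
python3 -c "
from h import *
print(tri({'side':(243.5,218.5),'top':(255.3,167.4)}))
a=cv2.imread('pics/side0.png');b=cv2.imread('pics/p6s.png')
f=lambda im,c,r,w=20:cv2.resize(im[r-w:r+w,c-w:c+w],(400,400),interpolation=cv2.INTER_CUBIC)
cv2.imwrite('pics/p7.png',np.hstack([f(b,244,220),f(b,332,178)]))
d=cv2.absdiff(a,b).max(2);print(d[230:280,215:290].mean(), d[255:278,215:285].max())
"
```

```text
(array([567.09949815, 248.23763206, 143.3414559 ]), array([-0.39781481, -0.06703053,  0.24973625,  0.3165175 ]))
9.194133333333333 18
```

View pics/p7.png

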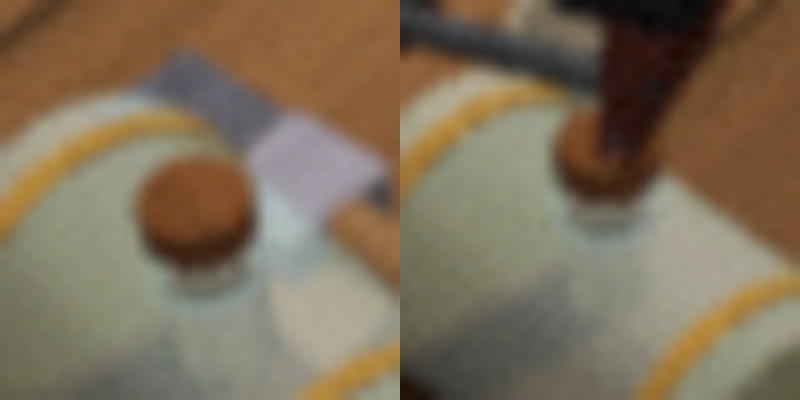

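```bash
python3 -c "
from workcell import ctrl
print(ctrl.close_job())"
```

```text
the job is handed in; nothing more can be done
None
```

The raised bung was on the left-hand glass cask. I pressed it straight down with the closed fingertips until it stopped, then drew up and back clear and handed the job in at about 8.5 s.

**Force:** it slid at about 6 N. At the stop the vertical force peaked near 20 N and the fingertips stalled at z ≈ 143.3 mm, against 143 mm for home.

**Last checks:** from the final pictures the bung top came out at (567, 248, 143.3) mm. Its position in x and y had not shifted, and it looks like the home bung on the next cask. The side pictures before and after show no sign that the cask or brush moved. The arm ended clear with its force reading near zero.

**What I could not see:** the final top-view crop was partly hidden by the arm, and I only compared the other casks, glasses and jar by eye. No check failed or disagreed.

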